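Gauge a specimen mount in the taper slot and log its size

TASK

Push the specimen mount that lies on the gauge's apron along the tapered slot, without lifting it out, until it wedges between the two rails, and leave it there. Then press the one key that stands beside the place where it stopped, just until it clicks and no further, and let go. Leave the other mounts and the jars alone.

Things in the scene. Friction and masses are not known exactly. Their poses are not given: they have to be found in the camera images.
- gauge: Aluminium plate fixed to the bench, 8 mm thick, x -90 to 155 mm, y -50 to 50 mm, with two steel rails forming a tapered slot; the bare plate before the mouth is the apron. Origin at bench level under the centre of the slot's mouth; x along the slot's centre line to its narrow end, y to the side of the keys, z up.
- rail_left: Fixed steel rail on the key side (+y), 14 mm high (top 22 mm above the bench), 12 mm thick; origin and axes as the gauge. Between the rails the slot is 62 mm wide at x = 0, narrowing evenly to 27 mm at x = 150 mm, open at both ends; a flared entry starts 86 mm wide at x = -26 mm.
- rail_right: Fixed steel rail on the other side (-y), mirror image of rail_left; origin and axes as the gauge. Every mount wedges with its centre within 8 mm of being level with one of the three keys (gauge x = 50, 84, 118 mm). A push of 5 to 10 N wedges a mount well enough.
- mount_a_center (a point): Specimen mount: upright black cylinder 24 mm high, a small steel specimen in its top. The three mounts differ in diameter, 34 to 50 mm, found by gauging. One lies on the gauge's apron before the mouth (gauge x -60 to -40 mm, y within 12 mm), the other two on the wooden rest. The point is its centre, 12 mm above its underside; z up.
- mount_b_center (a point): Specimen mount: upright black cylinder 24 mm high, a small steel specimen in its top. The three mounts differ in diameter, 34 to 50 mm, found by gauging. One lies on the gauge's apron before the mouth (gauge x -60 to -40 mm, y within 12 mm), the other two on the wooden rest. The point is its centre, 12 mm above its underside; z up.
- mount_c_center (a point): Specimen mount: upright black cylinder 24 mm high, a small steel specimen in its top. The three mounts differ in diameter, 34 to 50 mm, found by gauging. One lies on the gauge's apron before the mouth (gauge x -60 to -40 mm, y within 12 mm), the other two on the wooden rest. The point is its centre, 12 mm above its underside; z up.
- mount_a: The same mount as mount_a_center; origin at the centre of its underside.
- mount_b: The same mount as mount_b_center; origin at the centre of its underside.
- mount_c: The same mount as mount_c_center; origin at the centre of its underside.
- key0_top (a point): Centre of the flat top of the first (nearest the mouth) key, a round black dome key 22 mm across, 31.5 mm above the bench when up, 11.5 mm proud of the grey keypad housing; at x = 50 mm, y = 76 mm of the gauge. Keys are 34 mm apart.
- key1_top (a point): Centre of the flat top of the middle key, a round black dome key 22 mm across, 31.5 mm above the bench when up, 11.5 mm proud of the grey keypad housing; at x = 84 mm, y = 76 mm of the gauge. Keys are 34 mm apart.
- key2_top (a point): Centre of the flat top of the last (nearest the narrow end) key, a round black dome key 22 mm across, 31.5 mm above the bench when up, 11.5 mm proud of the grey keypad housing; at x = 118 mm, y = 76 mm of the gauge. Keys are 34 mm apart.
- key0 (a joint): First key's travel: 0 is up, 0.007 m is hard on its stop. Force rises to about 8 N at 2.2 mm, then falls as the dome snaps: clicked from 3 mm down (just below the peak), about 5.5 N left at 4 mm, 3 N at 5 mm; beyond 6 mm is over-pressed. A press of 3.5 to 5.5 mm is right. Springs back when let go.
- key1 (a joint): Middle key's travel: 0 is up, 0.007 m is hard on its stop. Force rises to about 8 N at 2.2 mm, then falls as the dome snaps: clicked from 3 mm down (just below the peak), about 5.5 N left at 4 mm, 3 N at 5 mm; beyond 6 mm is over-pressed. A press of 3.5 to 5.5 mm is right. Springs back when let go.
- key2 (a joint): Last key's travel: 0 is up, 0.007 m is hard on its stop. Force rises to about 8 N at 2.2 mm, then falls as the dome snaps: clicked from 3 mm down (just below the peak), about 5.5 N left at 4 mm, 3 N at 5 mm; beyond 6 mm is over-pressed. A press of 3.5 to 5.5 mm is right. Springs back when let go.
- jar: White capped jar, 56 mm across, 75 mm high, a bystander. Origin at the centre of its underside.
- vial: Small orange capped jar, 30 mm across, 45 mm high, a bystander. Origin at the centre of its underside.
- rest: Pale wooden slab 85 x 170 x 8 mm, fixed, with the two other mounts on it. Origin at the centre of its underside, long side along y.
Things that resemble listed ones, but are neither listed nor needed, are in the scene too. What is shaped like the mount_b but blue is not meant.

How it is judged:
By the outcome, as a careful person would: the job done as asked, in the order asked, and still so for the second after the job is handed in, with the robot touching nothing.
It also fails if it takes over 67 s, if anything falls off the work surface, if the arm or the gripper's body presses on something with over 40 N, if the wrist force passes 120 N, or if a joint passes its speed limit or range.

ROBOT

A 7-joint arm with a two-finger parallel gripper is mounted at the origin on the work surface. World frame = base frame: x ahead of the robot, y to its left, z up, the work surface at z = 0. Lengths are in m, angles in rad, forces in N, time in s.
With the tool pointing down it reaches from about 0.4 to 0.85 m from the base axis. Payload 6.9 kg.
Tool frame: the origin (TCP) lies midway between the tips of the shut fingers; the grasp point (between the pads) lies behind it (ctrl.pinch_z is the z of the grasp point in the tool frame, in m); z points along the fingers, y is the line along which they close (so a half turn about z gives the same grasp; the last joint's range is limited). The gripper opens to 85 mm and grips with 20 to 120 N. Pads are 22 mm wide; open, the fingers measure 114 mm over their backs; the gripper's body (76 mm by 85 mm) begins 54 mm behind the grasp point. The pads swing forward as they close: fully open they stand 13 mm farther back than shut.
Start: joints at [-1.101, 0.507, -0.238, 1.5, 0.126, 1.149, -0.155], TCP at [0.223, 0.584, 0.231] pointing down, gripper open.
Joint ranges: [-3.08, 3.08], [-0.24, 2.05], [-1.43, 1.35], [0, 2.5], [-1.52, 4.66], [0.17, 1.96], [-2.89, 2.89]. Speed limits (rad/s): [2.39, 2.39, 3.14, 3.14, 3.14, 3.14, 3.14].

INTERFACE

Orientations are given as a unit quaternion [w, x, y, z].
In Python, from station import ctrl, get_state, vision, ticket, models gives the robot as it stands. Calls block until the motion is done:
- ctrl.movep(position, orientation): joint-space move of the TCP to a pose.
- ctrl.movel(position, frame=None, max_speed=0.15): straight line of the TCP; frame=None keeps the orientation; max_speed is the mean speed in m/s.
- ctrl.set_joints(angles): joint-space move.
- ctrl.ungrasp() and ctrl.close_gripper(force=None): open the fingers fully, or close them until they stop; force is the grip in N (None keeps the last).
- ctrl.pause(seconds).
- ctrl.ik(position, orientation): joint angles nearest the present ones, or None.
- get_state(): the state.
- vision.grab_frame(name): name is "side" or "top"; returns (picture, depth): 480x640x3 uint8, blue, green, red; 480x640 float32, m along the optical axis (not along the pixel's ray), 0 where there is no reading.
- vision.camera_info(name): a dict with "mtx" (3x3 intrinsics, pixels), "dist_coeffs" ([k1, k2, p1, p2, k3] as OpenCV has them; the pictures are not rectified), "R" (3x3) and "t" (3): a world point X has camera coordinates R X + t. Camera axes: x right, y down, z forward; pixel columns grow to the right and rows downward; lengths in m; the calibration is good to about 2 mm. A picture is of the moment at which its call begins. camera_info takes no time and is no camera call.
A pose or a line that the arm cannot do raises ctrl.Unreachable and nothing moves.
- ticket.close_job(): hands the job in; it is judged then, once.
Trained networks look in the newest picture that a camera, given by its name, has taken for a name from the list of things; names that differ only in an ending like _2 or _b are one class to them, and where a whole thing is asked for, a point or a joint stands for the part that bears it (a point fixed in the world has none). Each returns a list of dicts, best first, with "p" (0 to 1); they miss things now and then, are a little off and sometimes report something else, mostly with a low value. They report only what shows in the picture. A call takes as long as a camera call. They do not tell look-alikes from the thing itself.
- models.recognise(camera, target): "point" ([column, row] in pixels, amid what is visible of it).
- models.masks_of(camera, target): "mask" (480x640 bool, what is visible of it) and "point" ([column, row] in pixels, amid what is visible of it).
The state is a dict: "time": time; "qpos": joint angles; "qd": joint speeds; "tau": joint torques, N m; "tcp_pos": TCP position; "eef_rot": TCP orientation; "contact_force": force on the tool from outside, world axes, zero at the start; "wrist_torque": the same for the moment, N m; "width": finger opening in m; "gripper_force": force on a finger pad.
Only numpy, scipy, OpenCV 4.12 (cv2) and the standard library are available. Lean on these libraries where they do the work, as an engineer would, in place of code of your own. Each camera call takes 0.05 s, during which the arm holds its last target. There are 200 camera calls.

## Working session

There is one attempt and no reset: what is moved stays moved. The work goes in short steps, each a Python script; the robot and the scene stay as the last script left them, time stands still between calls to the robot, and variables do not carry over. Pictures are saved under pics/ and viewed, at most 10 in all, crops included, and the job is handed in when it is done.

```bash
ls; mkdir -p pics; python3 - <<'E'
from station import ctrl,get_state,vision
import cv2
for n in("top","side"):
    im,d=vision.grab_frame(n); cv2.imwrite(f"pics/{n}1.png",im)
    c=vision.camera_info(n); print(n,c["mtx"],c["dist_coeffs"],-c["R"].T@c["t"],c["R"])
print(get_state(),ctrl.pinch_z)
E
```

```text
pics
top [[585.44790543   0.         309.47252641]
 [  0.         585.44790543 244.37117525]
 [  0.           0.           1.        ]] [-0.18601313  0.          0.          0.          0.        ] [0.27794175 0.04894083 1.15079463] [[-0.0810371  -0.99671014  0.00137316]
 [-0.97228926  0.07874831 -0.22011881]
 [ 0.21928651 -0.0191729  -0.9754721 ]]
side [[550.07024289   0.         321.43056791]
 [  0.         550.07024289 233.71050719]
 [  0.           0.           1.        ]] [0.05731962 0.         0.         0.         0.        ] [-0.13302352 -0.5946023   0.69029975] [[ 0.71645093 -0.69744681  0.01630995]
 [-0.40408992 -0.43393138 -0.80524214]
 [ 0.56869096  0.57032579 -0.59272176]]
{'time': 0.1, 'qpos': array([-1.10047959,  0.50825895, -0.2375387 ,  1.50104466,  0.12568577,
        1.14891642, -0.15480927]), 'qd': array([-0.00073334, -0.00180476,  0.00017749, -0.0021059 ,  0.00013564,
       -0.00121098,  0.00146842]), 'tau': array([-3.48574235e-03, -6.21839046e+01, -2.19389029e+00, -2.50202769e+01,
        1.25602531e-02,  7.84858974e-03,  2.63278883e-05]), 'tcp_pos': array([0.22288242, 0.58341201, 0.23050957]), 'eef_rot': array([-1.40885284e-04,  1.81396355e-01,  9.83409726e-01, -8.07917735e-04]), 'contact_force': array([0.49465312, 0.5216666 , 0.02794925]), 'wrist_torque': array([-0.04347449, -0.02324481, -0.01752576]), 'gripper_force': 0.0, 'width': 0.0850190949991347} -0.0187
```

View pics/top1.png

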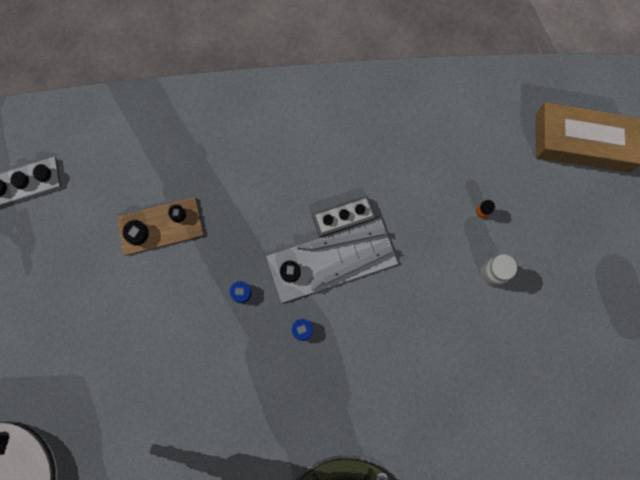

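View pics/side1.png

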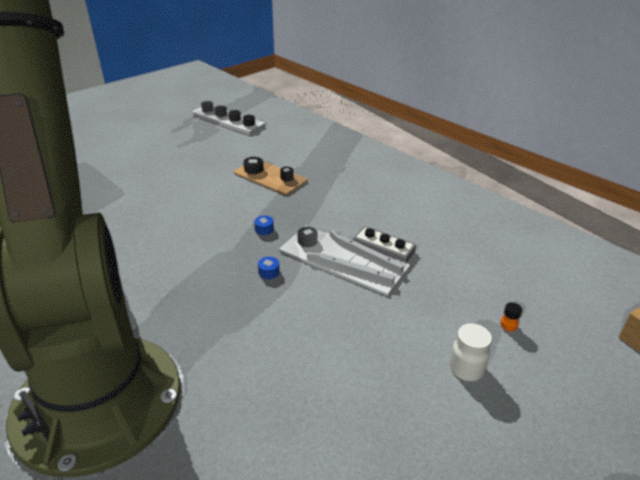

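Top view: the gauge's plate corners are about (267,254), (385,219), (399,264) and (281,301). The apron mount is at (290,270), the keys at (328,219), (344,214) and (360,209), and the blue look-alikes at (240,292) and (302,330). The side view agrees. I'll zoom in for accurate points.

```bash
python3 - <<'E'
import cv2
a=cv2.imread("pics/top1.png")[190:310,255:410]; cv2.imwrite("pics/topc.png",cv2.convertScaleAbs(cv2.resize(a,None,fx=5,fy=5,interpolation=cv2.INTER_CUBIC),alpha=1.3))
a=cv2.imread("pics/side1.png")[215:305,270:425]; cv2.imwrite("pics/sidec.png",cv2.resize(a,None,fx=5,fy=5,interpolation=cv2.INTER_CUBIC))
E
```

```text
(no output)
```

View pics/topc.png

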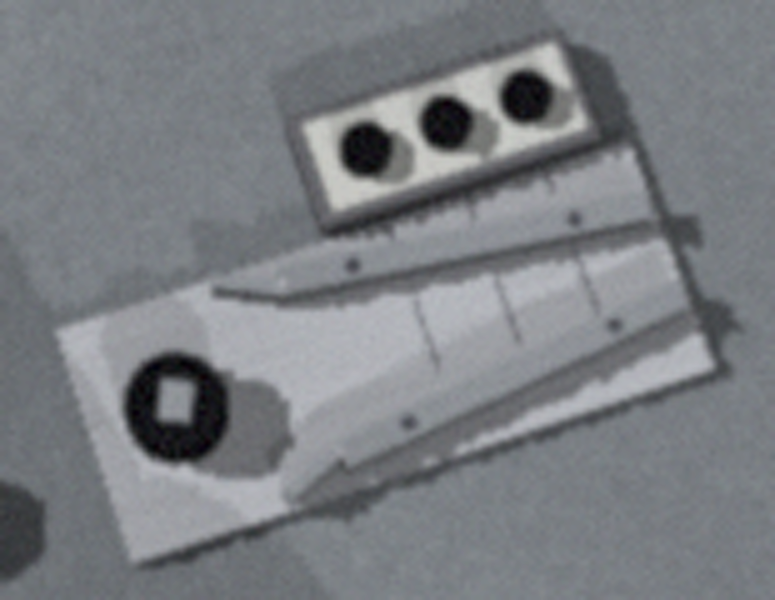

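View pics/sidec.png

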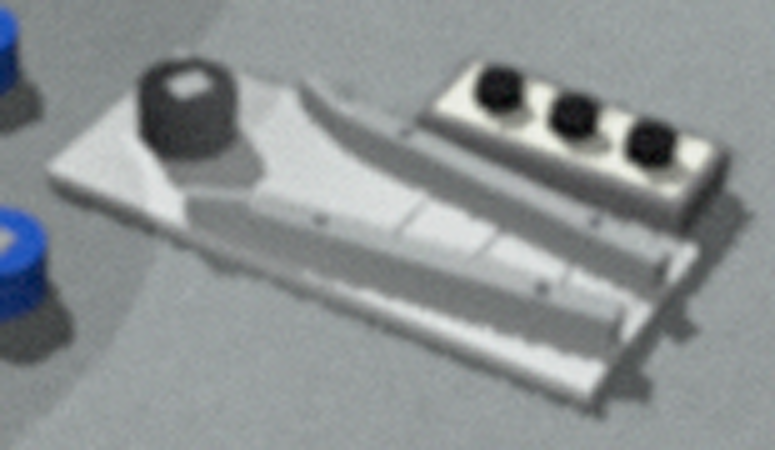

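Top crop: apron corners (58,330) and (133,565), far corners (718,375) and (632,148), keys (367,151), (447,124) and (526,97), specimen (178,400). Side crop: corners (48,172), (592,398) and (697,248), keys (500,88), (575,115) and (652,145), specimen (190,82). I'll fit the gauge pose to both views.

```bash
cat >fit.py <<'E'
import numpy as np,cv2
from scipy.optimize import least_squares
from station import vision
def proj(n,P):
    c=vision.camera_info(n); return cv2.projectPoints(np.asarray(P,float).reshape(-1,3),cv2.Rodrigues(c["R"])[0],np.asarray(c["t"],float),c["mtx"],np.asarray(c["dist_coeffs"]))[0].reshape(-1,2)
def W(p,P):
    P=np.asarray(P,float); c,s=np.cos(p[2]),np.sin(p[2])
    return np.c_[p[0]+c*P[:,0]-s*P[:,1],p[1]+s*P[:,0]+c*P[:,1],P[:,2]]
if __name__=="__main__":
    px=lambda a,o:(np.array(a,float)+.5)/5-.5+o
    G=np.array([[-90,50,8],[-90,-50,8],[155,-50,8],[155,50,8],[50,76,26.5],[84,76,26.5],[118,76,26.5]])/1e3
    T=px([(58,330),(133,565),(718,375),(632,148),(367,151),(447,124),(526,97)],[255,190])
    S=px([(48,172),(592,398),(697,248),(500,88),(575,115),(652,145)],[270,215])
    iS=[1,2,3,4,5,6]
    def res(p,n):
        r=[]
        if 't' in n:r.append(proj("top",W(p,G))-T)
        if 's' in n:r.append(proj("side",W(p,G[iS]))-S)
        return np.concatenate(r).ravel()
    for n in('t','s','ts'):
        best=min((least_squares(res,[.55,.1,y],args=(n,)) for y in(-3,-1.5,0,1.5)),key=lambda s:s.cost)
        p=best.x; print(n,p,np.abs(best.fun).max(),np.round(best.fun.reshape(-1,2),1).tolist() if n=='ts' else '')
    np.save("gauge.npy",p)
    m=[(178,400),(178,407)],[(190,82),(188,107)]
    for i,z in((0,.032),(1,.020)):
        for sel in('t','s','ts'):
            f=lambda q:np.concatenate([proj(c,[[q[0],q[1],z]])[0]-px(mm[i],o) for c,mm,o in(("top",m[0],[255,190]),("side",m[1],[270,215])) if c[0] in sel])
            q=least_squares(f,p[:2]).x; d=q-p[:2]; c,s=np.cos(p[2]),np.sin(p[2])
            print("mount",z,sel,q,"gauge mm",1e3*(c*d[0]+s*d[1]),1e3*(-s*d[0]+c*d[1]))
E
python3 fit.py
```

```text
t [ 0.49185214  0.01623887 -1.33165317] 0.8919100745997923 
s [ 0.49274758  0.00978056 -1.3259583 ] 1.4951711105364893 
ts [ 0.49285608  0.01357628 -1.32896329] 2.2268189831584664 [[0.7, -0.5], [1.1, -0.2], [1.0, -1.1], [1.1, -1.6], [1.4, -0.6], [1.5, -0.4], [1.7, -0.2], [-2.2, -1.3], [-2.0, -1.6], [-0.0, -0.8], [-1.3, -0.3], [-1.4, -0.3], [-1.6, -0.7]]
mount 0.032 t [0.48242805 0.06830824] gauge mm -55.636625795787594 2.982777084326862
mount 0.032 s [0.48449839 0.06463074] gauge mm -51.57033631732382 4.112173532160321
mount 0.032 ts [0.48364549 0.06678057] gauge mm -53.86186030177885 3.798940988727283
mount 0.02 t [0.4818397  0.06872334] gauge mm -56.18054842304286 2.510953055340671
mount 0.02 s [0.48331448 0.06453565] gauge mm -51.76153938972865 2.939945567442091
mount 0.02 ts [0.48289252 0.06707246] gauge mm -54.32558126213684 3.1377853631700465
```

```bash
cat >h.py <<'E'
import numpy as np
from fit import W,proj
from station import ctrl,get_state,vision,ticket,models
p=np.load("gauge.npy")
a=p[2]+np.pi/2+np.pi
Q=np.array([0,np.cos(a/2),np.sin(a/2),0])
def g(x,y,z): return W(p,[[x/1e3,y/1e3,z/1e3]])[0]
def toG(X):
    d=X[:2]-p[:2];c,s=np.cos(p[2]),np.sin(p[2]);return np.array([c*d[0]+s*d[1],-s*d[0]+c*d[1],X[2]])*1e3
def F():
    s=get_state();f=s["contact_force"];c,q=np.cos(p[2]),np.sin(p[2])
    return s["time"],toG(s["tcp_pos"]),np.array([c*f[0]+q*f[1],-q*f[0]+c*f[1],f[2]])
E
python3 - <<'E'
from h import *
import cv2
np.set_printoptions(precision=2,suppress=True)
ctrl.close_gripper(20)
print(ctrl.ik(g(-106,3,120),Q),F()[0])
ctrl.movep(g(-106,3,120),Q);print(*F())
ctrl.movel(g(-106,3,40));print(*F())
ctrl.movel(g(-106,3,15),max_speed=.05);print(*F())
im,d=vision.grab_frame("side");print(proj("side",get_state()["tcp_pos"]))
cv2.imwrite("pics/s2.png",cv2.resize(im[130:330,200:440],None,fx=3,fy=3,interpolation=cv2.INTER_CUBIC))
E
```

```text
[-0.13  0.43 -0.23  2.01  0.15  0.71  1.36] 0.8667
2.8167 [-106.96    3.43  120.2 ] [ 0.   -0.6  -0.32]
3.5 [-106.45    3.35   40.36] [-0.38  0.11  0.75]
4.15 [-106.03    2.91   14.81] [ 0.31 -0.32  0.74]
[[285.44 229.41]]
```

View pics/s2.png

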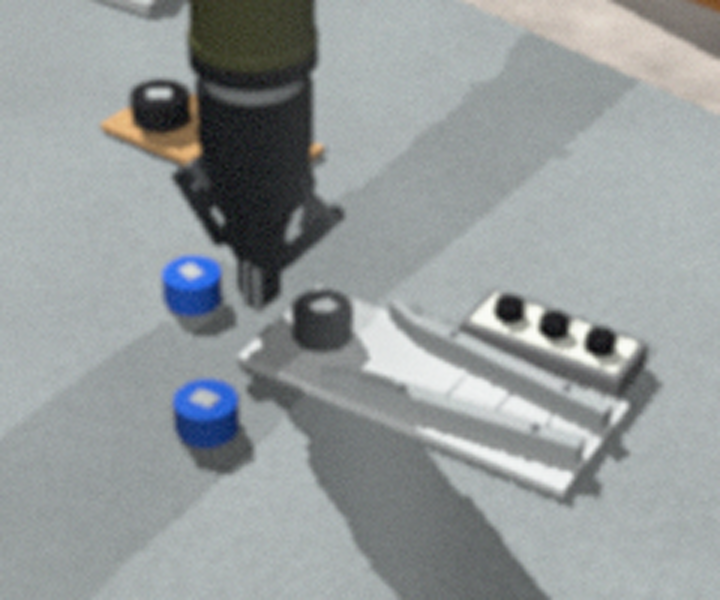

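The fingertip shows at about pixel (286,231) against a predicted (285.4,229.4), so the side camera's calibration is sound. The mount is ahead and clear, and both blue pieces are clear too. Now I'll push in steps and watch the force.

```bash
python3 - <<'E'
from h import *
np.set_printoptions(precision=1,suppress=True)
x=-106
y=3.0
while x<75:
    st=8 if x<-70 else 15 if x<15 else 2
    x+=st; y=max(0,y-st*.04)
    ctrl.movel(g(x,y,15),max_speed=.04); t,P,f=F(); print(round(t,1),x,P,f)
    if f[0]<-4: break
E
```

```text
4.5 -98 [-97.4   2.7  15.1] [-1.1 -0.1  0.8]
4.9 -90 [-89.6   2.3  15. ] [-0.1 -0.2 -1.3]
5.2 -82 [-81.6   2.   15. ] [-0.5  0.1  0. ]
5.6 -74 [-73.6   1.7  15. ] [ 0.1 -0.3  0.8]
6.0 -66 [-65.6   1.4  15. ] [-0.6 -0.4 -0.5]
6.5 -51 [-50.7   0.7  15. ] [-0.1  0.6  0.4]
7.0 -36 [-35.7   0.1  15. ] [-0.3 -0.4 -1. ]
7.5 -21 [-20.7  -0.   15. ] [ 0.3 -0.3 -0.6]
8.1 -6 [-5.7 -0.1 15. ] [0.6 0.6 0.1]
8.6 9 [ 9.3 -0.1 15. ] [-0.4  0.3  0.2]
9.1 24 [24.3 -0.  15. ] [ 0.1 -0.3 -0.3]
9.3 26 [26.  0. 15.] [ 0.4 -0.1  1. ]
9.6 28 [28.1  0.  15. ] [ 0.3  0.4 -0.6]
9.8 30 [30.2 -0.  15. ] [-0.2  0.3 -0.3]
10.1 32 [32.2  0.  15. ] [-0.7 -0.5 -0.4]
10.3 34 [34.2 -0.  15. ] [-0.3 -0.1 -0. ]
10.6 36 [36.2  0.  15. ] [ 0.4 -0.9  0.1]
10.8 38 [38.2 -0.  15. ] [-0.  -0.3 -0.3]
11.1 40 [40.2  0.  15. ] [-0.3  0.3  0.9]
11.3 42 [42.2  0.  15. ] [ 0.4 -0.  -0. ]
11.6 44 [44.2 -0.  15. ] [-0.6  0.  -0.2]
11.8 46 [46.2 -0.  15. ] [ 0.4 -1.  -0.2]
12.1 48 [48.2  0.  15. ] [-0.2 -0.5  0.4]
12.3 50 [49.6  0.  15. ] [-2.9 -0.1  0.6]
12.6 52 [50.3  0.  15. ] [-6.  -0.4  3.7]
```

```bash
python3 - <<'E'
from h import *
import cv2
np.set_printoptions(precision=1,suppress=True)
for x in(53,54):
    ctrl.movel(g(x,0,15),max_speed=.04); t,P,f=F(); print(round(t,1),x,P,f)
    if f[0]<-7.5: break
ctrl.movel(g(35,0,15),max_speed=.05);print(*F())
ctrl.movel(g(20,0,70));ctrl.movel(g(-70,0,150),max_speed=.2);print(*F())
ctrl.movel(g(-200,-20,200),max_speed=.3)
im,d=vision.grab_frame("top");cv2.imwrite("pics/t3f.png",im)
A=im[190:310,255:410]
im,d=vision.grab_frame("side");cv2.imwrite("pics/s3f.png",im)
B=im[215:305,270:425]
r=lambda a:cv2.resize(a,None,fx=3.3,fy=3.3,interpolation=cv2.INTER_CUBIC)
C=r(np.vstack([A,B]));print(C.shape);cv2.imwrite("pics/c3.png",C[:600])
E
```

```text
12.8 53 [50.5  0.  15. ] [-9.4 -0.4  2.4]
13.3583 [35.1  0.  15. ] [ 1.  -0.8  0.9]
14.6417 [-69.   -0.6 149.1] [ 0.1 -0.5 -0.1]
(693, 512, 3)
```

```bash
python3 - <<'E'
import cv2
a=cv2.imread("pics/t3f.png")[190:310,255:410]; cv2.imwrite("pics/c3t.png",cv2.convertScaleAbs(cv2.resize(a,None,fx=5,fy=5,interpolation=cv2.INTER_CUBIC),alpha=1.3))
E
```

```text
(no output)
```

View pics/c3t.png

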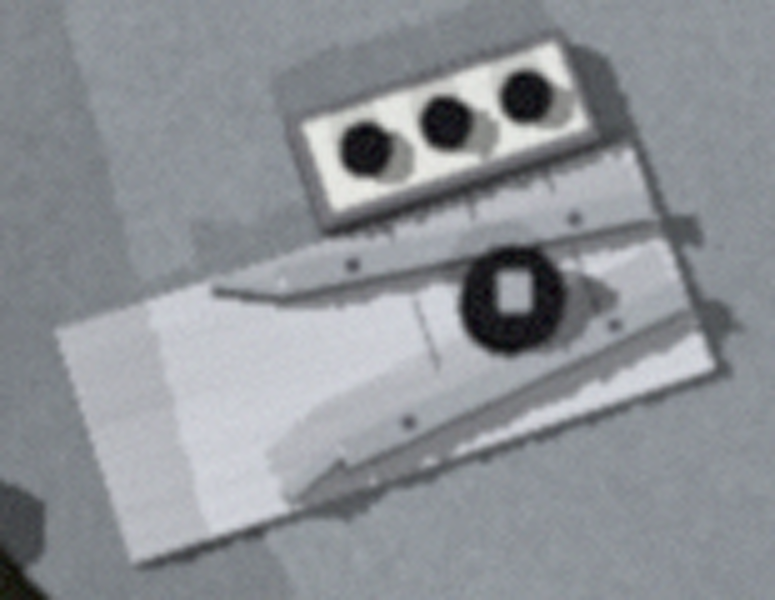

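The mount sits at crop (513,298), on the middle tick mark (about (508,308)) and clear of the first (425,330) and third (590,285) marks. So the key is key1. I'll press it in small steps, reading force and measured height.

```bash
python3 - <<'E'
from h import *
np.set_printoptions(precision=2,suppress=True)
K=(84,76)
ctrl.movel(g(*K,120),max_speed=.2); ctrl.movel(g(*K,45),max_speed=.1); ctrl.movel(g(*K,35),max_speed=.04); ctrl.pause(.3)
def avg():
    L=[]
    for _ in range(5):
        t,P,f=F(); L.append((P[2],f[2])); ctrl.pause(.02)
    return t,P,np.mean(L,0)
t,P,b=avg();print(t,P,b)
z=35
while z>30.:
    z-=.5; ctrl.movel(g(*K,z),max_speed=.02); t,P,m=avg(); print(round(t,2),z,P[:2],m)
    if m[1]-b[1]>4: break
E
```

```text
18.725 [84.05 76.07 35.11] [35.12  0.3 ]
19.06 34.5 [84.02 75.97] [34.48  0.13]
19.39 34.0 [83.98 76.01] [33.97  0.05]
19.73 33.5 [83.98 75.97] [33.47  0.29]
20.06 33.0 [83.99 76.02] [32.97  0.1 ]
20.39 32.5 [83.98 75.99] [32.47 -0.25]
20.73 32.0 [84. 76.] [31.98 -0.15]
21.06 31.5 [84.03 76.09] [31.61  1.92]
21.39 31.0 [84.02 76.08] [31.25  4.33]
```

```bash
python3 - <<'E'
from h import *
np.set_printoptions(precision=2,suppress=True)
K=(84,76); z=31.
while z>27.4:
    z-=.4; ctrl.movel(g(*K,z),max_speed=.02)
    L=[]
    for _ in range(4):
        t,P,f=F(); L.append((P[2],f[2])); ctrl.pause(.02)
    m=np.mean(L,0); print(round(t,2),round(z,1),m)
    if m[0]<27.75 : break
E
```

```text
21.71 30.6 [30.9   6.58]
22.02 30.2 [30.61  7.61]
22.34 29.8 [30.27  8.23]
22.66 29.4 [29.89  8.45]
22.98 29.0 [29.49  8.36]
23.29 28.6 [29.03  7.58]
23.61 28.2 [28.54  6.76]
23.93 27.8 [28.07  6.08]
24.24 27.4 [27.54  5.02]
```

The force peaked at z = 29.8 mm and is now 5.0 N at 27.54 mm. That is about 4.3 mm of travel: clicked and within range. Release and check.

```bash
python3 - <<'E'
from h import *
import cv2
np.set_printoptions(precision=2,suppress=True)
ctrl.movel(g(84,76,45),max_speed=.04);ctrl.movel(g(84,76,130),max_speed=.15);ctrl.movel(g(-200,-20,200),max_speed=.25);ctrl.pause(.5);print(*F())
im,_=vision.grab_frame("top")
cv2.imwrite("pics/t4.png",cv2.convertScaleAbs(cv2.resize(im[190:310,255:410],None,fx=5,fy=5,interpolation=cv2.INTER_CUBIC),alpha=1.3))
E
```

```text
27.45 [-199.88  -19.99  199.95] [ 0.42 -1.02 -0.02]
```

View pics/t4.png

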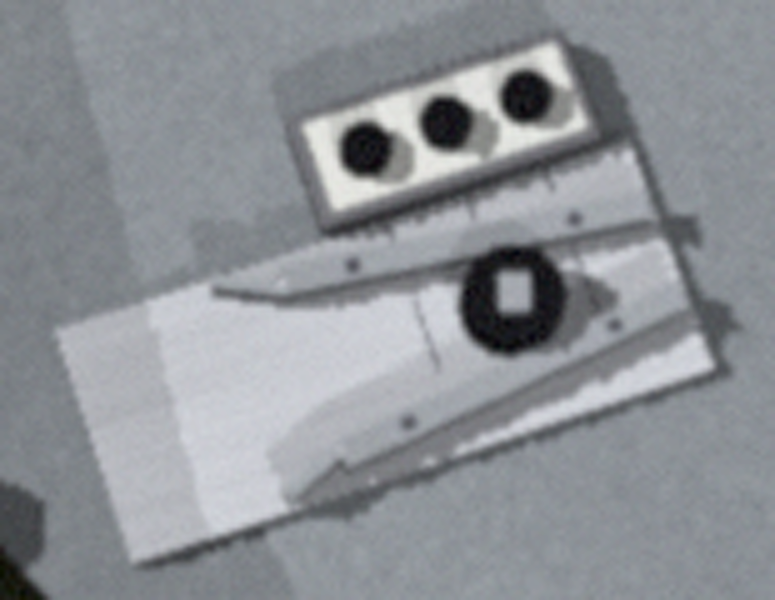

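The mount is still wedged at (513,298), all the keys are up and the arm is clear, so I'm handing in.

```bash
python3 -c "
from station import ticket
print(ticket.close_job())"
```

```text
the job is handed in; nothing more can be done
None
```

The mount is wedged in the slot level with the middle key; I pressed that key about 4.3 mm (by force and height readings), let go, and handed the job in at about 27.5 s.

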